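# Serve from the lunch box on a high-chair tray

## Robot

A 6-joint arm with a two-finger parallel gripper is mounted at the origin on the work surface. World frame = base frame: x ahead of the robot, y to its left, z up, the work surface at z = 0. Lengths are in m, angles in rad, forces in N, time in s.
With the tool pointing down it reaches from about 0.225 to 0.725 m from the base axis. Payload 3.1 kg.
Tool frame: the origin (TCP) lies midway between the tips of the shut fingers; the grasp point (between the pads) lies 19 mm behind it; x points along the fingers, z is the direction in which the jaws open and shut, and the axes are right-handed (so a half turn about x gives the same grasp; the last joint's range is limited). The gripper opens to 85 mm and grips with 20 to 120 N. Pads are 22 mm wide; open, the fingers measure 114 mm over their backs; the gripper's body (76 mm by 85 mm) begins 54 mm behind the grasp point. The pads swing forward as they close: fully open they stand 13 mm farther back than shut.
Start: joints at [-1.233, 0.048, 0.099, 1.622, 0, 1.443], TCP at [0.236, -0.469, 0.231] pointing down, gripper open.
Joint ranges: [-2.91, 2.91], [-0.99, 1.94], [-1.21, 1.42], [-2.12, 2.29], [-1.49, 1.47], [-3.14, 3.14]. Speed limits (rad/s): [2.79, 2.79, 3.14, 3.14, 3.14, 3.14].

## Interface

Orientations are given as a unit quaternion [x, y, z, w].
In Python, from workcell import * gives the robot as it stands. The module is installed in compiled form; this text tells all that it offers.
- The arm moves only by the tool drive_tool, never from a script. Its argument "commands" is a list of rows, each a list of 2 entries, a list of its own where there are three numbers: the shift along the tool's x, y, z scaled (see below), then the turn, a rotation vector about the tool's x, y, z scaled (see below). In form: [[[dx, dy, dz], [ax, ay, az]], ...]. A call has exactly 10 rows; each row shifts and turns the commanded pose from where the row before left it, along the tool's axes as they then stand; what a row does not reach is not made up. The controller multiplies each number of a shift by 300 mm and each number of a turn by pi/2 rad. A row lasts 1/10 s, in which the tool goes at most 50 mm and 8.59 degrees, less where a joint would pass 70% of its speed; a pose out of reach is approached as far as the arm can. A call with a number of a shift or a turn outside -1 to 1 is refused whole. A call with a gripper value outside its range is refused whole. "fingers" is the gripper's target within -1 to 1 (shut at 1, half-way at 0, fully open at -1), set as the call begins (left out, the last holds). The fingers move at their own pace and stop on an object; the grip force is fixed at half the most. Time passes only in rows, so rows that do not move let the fingers close, or fill a call up. It gives the time, the measured TCP pose, the force and the opening at its end, in the units of the state.
- get_obs(): the state, without advancing time (a new reading comes with each control period).
- grab_frame(name): name is "scene" or "side" or "wrist"; returns a dict with "color" (480x640x3 uint8, red, green, blue), "K" (3x3 intrinsics, pixels), "position" and "rotation" of the camera in the world; the wrist camera has in their place "tool_from_camera" (4x4, takes a point from camera to tool coordinates, whose origin is the TCP and whose axes are the tool frame's). Camera axes: x right, y down, z forward; pixel columns grow to the right and rows downward; lengths in m; the calibration is good to about 2 mm. A picture is of the moment at which its call begins: read the wrist's pose just before it. There is no depth.
- job_done(): hands the job in, once; it reports no verdict.
The state is a dict: "time": time; "qpos": joint angles; "qvel": joint speeds; "joint_efforts": joint torques, N m; "eef_pos": TCP position; "eef_rot": TCP orientation; "wrist_force": force on the tool from outside, world axes, zero at the start; "wrist_torque": the same for the moment, N m; "grip_width": finger opening in m.
Only numpy, scipy, OpenCV 4.12 (cv2) and the standard library are available. Lean on these libraries where they do the work, as an engineer would, in place of code of your own. Each camera call takes 0.05 s, during which the arm holds its last target.

## Task

Get the child's snack ready to dish out: first slide the small white bowl along the tray, without lifting or tipping it, until it stands centred in the dark wood ring inlaid in the tray. Then raise the lunch box's lid by its front grip and hold it open at 60 degrees; it springs shut if let go, so finish while still holding it there. Leave the lunch box's drawer shut and the egg cup, straw cup and spoon where they are.

Things in the scene. Friction and masses are not known exactly. Their poses are not given: they have to be found in the camera images.
- inlay_ring: Flat dark-wood ring let flush into the beech tray, outer diameter 128 mm, inner 116 mm; origin at its centre on the tray surface (z = 0). It is the bowl's place. It lies to the left or to the right of the lunch box, about 260 mm from it centre to centre. Fixed.
- bowl_mid (a point): Centre, half-way up (20 mm above the tray), of a small open white ceramic bowl, loose, about 160 g (varies): rim diameter 96 mm, height 40 mm, wall 4 mm, flaring from a 43 mm foot, inner floor 5 mm above the tray; its z axis is up. Closed fingers fit into it from above and can slide it by its inner wall. It starts towards the robot from the ring and the lunch box.
- lid_grip (a point): Centre of the lid's grip: a grey round barrel, diameter 18 mm, 24 mm long along y, on a flat tab 33 mm in front of the middle of the lid's front (robot-side) edge. Pinch it from above on its two flat ends: the lid turns between the pads while the gripper stays upright. Shut: 78 mm above the tray. 176 mm out from the hinge line, 4 mm over it. Lid's axes: x from grip to hinge, y along hinge, z out of its top.
- lid_hinge_line (a point): Middle of the lid's hinge line, at the lunch box's far top edge, 74 mm above the tray; fixed. Axes: z up, y along the hinge, x away from the grip. The lunch box is fixed to the tray, white plastic, 140 mm deep (x), 170 mm wide (y), 74 mm high; its centre lies 70 mm on the -x side of this point.
- lid (a joint): Lid angle in rad: 0 shut, grows as the grip rises, 1.047 = 60 degrees, stop at 1.7. The grey lid plate is 146 x 176 x 6 mm, 120 g, with a spring that shuts it from any angle; about 1 N at the grip, square to the lid, holds it.
- drawer (a joint): Opening in m of the lunch box's drawer, 0 = shut. Its grey front, 34 mm high, is low in the robot-side face under the lid's grip and has a small pull lip that stands out 9 mm, 26 mm above the tray. It slides easily towards the robot; leave it shut.
- egg_cup: Footed white ceramic egg cup holding a brown egg, 50 mm across, 81 mm high, loose, 120 g; origin at the centre of its underside. Stands near one of the tray's robot-side corners. Leave it.
- straw_cup: Stainless steel cup with a white lid and a straw, diameter 69 mm, 138 mm high with the straw, loose, 280 g; origin at the centre of its underside. Stands near the other robot-side corner. Leave it.
- spoon: Pale pink silicone spoon, 130 mm long, lying flat roughly along y near the tray's far edge, loose, 30 g; origin at the middle of its underside. Leave it.
Not all that is in view belongs to the job. Leave any green look-alike of the part that bears bowl_mid alone.

How it is judged:
On the way, in this order (a step that is already met when the one before it is completed fails the run):
1. the bowl stands in the inlaid ring while the lid is still shut (horizontal distance between bowl_mid and inlay_ring below 0.012 m and height (world z) of bowl_mid below 0.026 m and angle between bowl_mid's own z axis and vertical below 0.1 rad and value of joint lid below 0.15 rad), for 0.2 s.
2. the lid is held open at 60 degrees (value of joint lid between 0.942478 and 1.15192 rad and velocity of joint lid between -0.1 and 0.1 rad/s and contact force between the fingers and lid above 0.3 N), for 0.2 s.
At the end, for the whole second after the job is handed in: The gripper's fingers hold the lid still at 60 degrees (within 6), the bowl stands upright on the tray with its centre within 12 mm of the ring's centre, and the drawer is shut (within 12 mm) (all of step 2 and horizontal distance between bowl_mid and inlay_ring below 0.012 m and height (world z) of bowl_mid below 0.026 m and angle between bowl_mid's own z axis and vertical below 0.1 rad and value of joint drawer below 0.012 m); the arm keeps its last pose, push and grip.
It fails at once if the bowl is lifted more than 15 mm or tipped (height (world z) of bowl_mid above 0.035 m or angle between bowl_mid's own z axis and vertical above 0.4 rad).
It fails at once if the drawer is pulled open (value of joint drawer above 0.025 m).
It fails at once if the egg cup is knocked over or shifted more than 20 mm (distance of egg_cup from where it was at the start of the episode above 0.02 m or angle between egg_cup's own z axis and vertical above 0.35 rad).
It fails at once if the straw cup is knocked over or shifted more than 20 mm (distance of straw_cup from where it was at the start of the episode above 0.02 m or angle between straw_cup's own z axis and vertical above 0.35 rad).
It fails at once if the spoon is knocked over or shifted more than 20 mm (distance of spoon from where it was at the start of the episode above 0.02 m or angle between spoon's own z axis and vertical above 0.35 rad).
It also fails if it takes over 58 s, if anything falls off the work surface, if the arm or the gripper's body presses on something with over 40 N, if the wrist force passes 120 N, or if a joint passes its speed limit or range.

## Working session

There is one attempt and no reset: what is moved stays moved. The work goes in short steps, Python scripts to look and compute and a tool call to move; the robot and the scene stay as the last step left them, time stands still between calls to the robot, and variables do not carry over. Pictures are saved under pics/ and viewed, and the job is handed in when it is done.

Besides the shell and the picture viewer there is one more tool, called after "Call:" as a command line: name --argument value ..., lists and objects as JSON in quotes. drive_tool: Moves the arm, as the interface text tells. Its arguments: {"type":"object","properties":{"commands":{"type":"array","items":{"type":"array"}},"fingers":{"type":"number"}},"required":["commands"]}

```bash
mkdir -p pics
python3 - <<'E'
from workcell import *
import cv2,json
o=get_obs();print({k:o[k] for k in('time','eef_pos','eef_rot','grip_width')})
for n in("scene","side"):
    f=grab_frame(n);cv2.imwrite(f'pics/{n}0.png',f['color'][:,:,::-1]);print(n,f['K'],f['position'],f['rotation'])
E
```

```text
{'time': 0.0, 'eef_pos': array([ 0.23558075, -0.46847388,  0.23010477]), 'eef_rot': array([ 0.37161997,  0.60256298, -0.37056761,  0.60124546]), 'grip_width': 0.08527063386550457}
scene [[524.30353469   0.         315.70670251]
 [  0.         524.30353469 236.52240246]
 [  0.           0.           1.        ]] [ 1.02232104 -0.2297718   1.00210117] [ 0.79798256  0.53705942 -0.15279941 -0.22681126]
side [[495.30951834   0.         324.48765392]
 [  0.         495.30951834 248.57787825]
 [  0.           0.           1.        ]] [0.05738288 0.65102993 0.58092692] [-0.24113294  0.84108207 -0.46573392  0.1323925 ]
```

View pics/scene0.png

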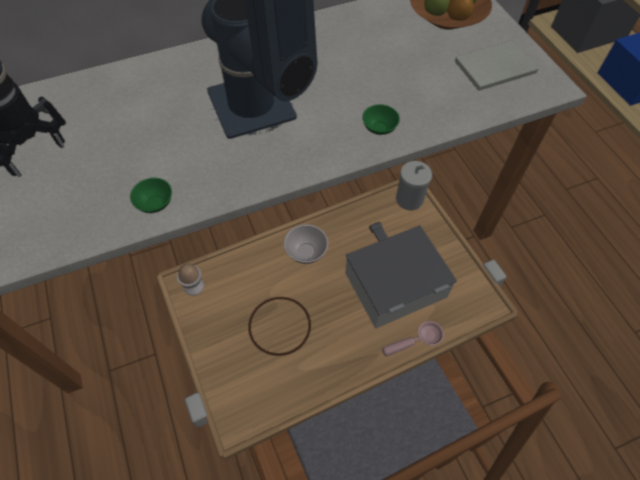

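View pics/side0.png

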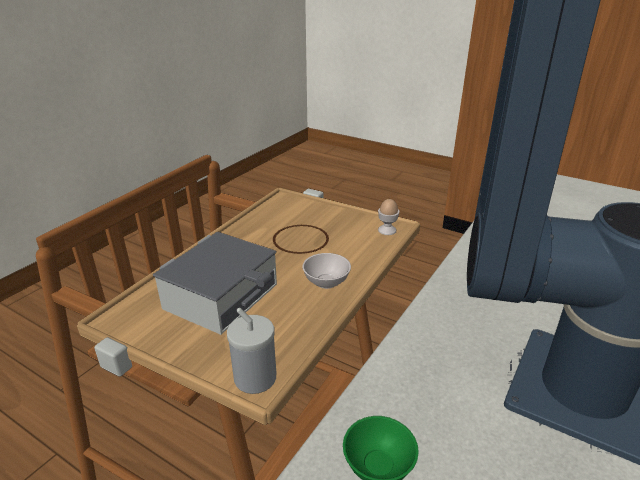

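The scene view shows the white bowl at about (306,244), the ring at (280,326), the lunch box lid at (400,272) with its grip at (378,234), the egg cup at (190,277), the straw cup at (413,185) and the spoon at (415,340). The green bowls at (151,195) and (380,120) are on the bench and are the look-alikes, so I leave them. The only white bowl fits bowl_mid. Next: an enlarged crop to confirm, then the measurements.

```bash
cat > h.py <<'E'
import numpy as np,cv2
from scipy.spatial.transform import Rotation as R
from workcell import *
def ray(f,uv):
    uv=np.atleast_2d(np.asarray(uv,float)); d=np.c_[uv,np.ones(len(uv))]@np.linalg.inv(f['K']).T
    return d@cam(f)[0].T, cam(f)[1]
def cam(f):
    if 'rotation' in f:
        q=np.asarray(f['rotation']); return (R.from_quat(q).as_matrix() if q.size==4 else q),np.asarray(f['position'])
    return f['Rw'],f['pw']
def plane(f,uv,z):
    d,p=ray(f,uv); return p+d*((z-p[2])/d[:,2])[:,None]
def proj(f,P):
    Rm,p=cam(f);c=(np.atleast_2d(P)-p)@Rm@f['K'].T; return c[:,:2]/c[:,2:]
def circ(P):
    P=P[:,:2];A=np.c_[2*P,np.ones(len(P))];s=np.linalg.lstsq(A,(P**2).sum(1),rcond=None)[0]
    return s[:2],np.sqrt(s[2]+s[:2]@s[:2])
def tri(f1,u1,f2,u2):
    d1,p1=ray(f1,u1);d2,p2=ray(f2,u2);d1=d1[0];d2=d2[0]
    s=np.linalg.lstsq(np.c_[d1,-d2],p2-p1,rcond=None)[0];a=p1+s[0]*d1;b=p2+s[1]*d2
    return (a+b)/2,np.linalg.norm(a-b)
def wrist():
    o=get_obs();f=grab_frame('wrist');T=f['tool_from_camera'];Rt=R.from_quat(o['eef_rot']).as_matrix()
    f['Rw']=Rt@T[:3,:3];f['pw']=o['eef_pos']+Rt@T[:3,3];return f
E
python3 - <<'E'
from h import *
for n,box in(("scene",(230,150,470,370)),("side",(140,180,420,400))):
    f=grab_frame(n);im=f['color'];x0,y0,x1,y1=box
    c=cv2.resize(im[y0:y1,x0:x1],None,fx=2.8 if n=='side' else 2.7,fy=2.7 if n=='scene' else 2.7,interpolation=cv2.INTER_CUBIC)
    cv2.imwrite(f'pics/{n}_crop.png',c[:,:,::-1])
    # ring: dark brown
    hsv=cv2.cvtColor(im,cv2.COLOR_RGB2HSV)
    bx={'scene':(240,290,320,362),'side':(265,218,335,256)}[n]
    m=np.zeros(im.shape[:2],np.uint8);m[bx[1]:bx[3],bx[0]:bx[2]]=(hsv[bx[1]:bx[3],bx[0]:bx[2],2]<85)
    v,u=np.nonzero(m);P=plane(f,np.c_[u,v],0);print(n,'ring',len(u),circ(P))
    # bowl: low saturation
    bx={'scene':(275,220,335,268),'side':(296,248,358,292)}[n]
    m=np.zeros(im.shape[:2],np.uint8);m[bx[1]:bx[3],bx[0]:bx[2]]=(hsv[bx[1]:bx[3],bx[0]:bx[2],1]<50)
    k=max(cv2.findContours(m,0,1)[0],key=cv2.contourArea)[:,0]
    P=plane(f,k,.04)
    # rim points: keep upper part of outline (rows above the widest), iterate
    for i in range(8):
        c,r=circ(P);e=abs(np.linalg.norm(P[:,:2]-c,axis=1)-r); P=P[e<max(.002,1.5*np.median(e))]
    print('bowl',c,r,len(P),cv2.boundingRect(k))
E
```

```text
scene ring 494 (array([ 0.61590804, -0.14515659]), np.float64(0.06120942067589358))
bowl [ 0.4774807  -0.03201035] 0.04664365910610043 115 (284, 225, 44, 38)
side ring 156 (array([ 0.61791219, -0.13980667]), np.float64(0.06285313300481928))
bowl [ 0.47214109 -0.02403912] 0.05290475117788766 46 (303, 253, 48, 36)
```

View pics/scene_crop.png

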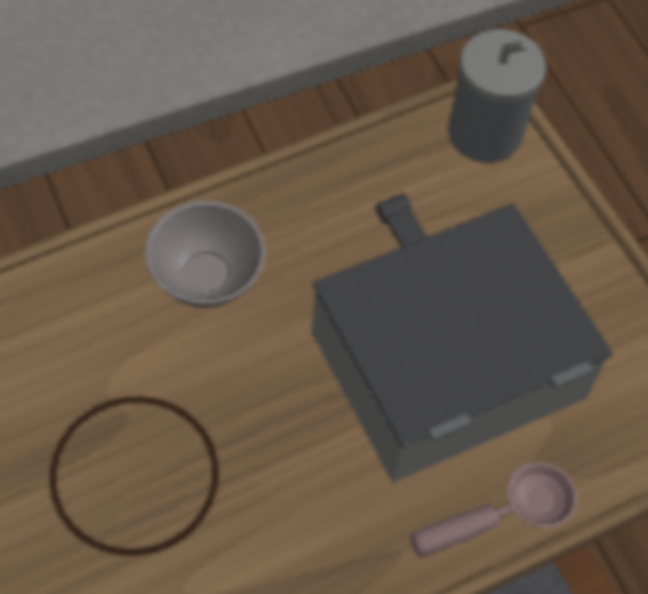

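View pics/side_crop.png

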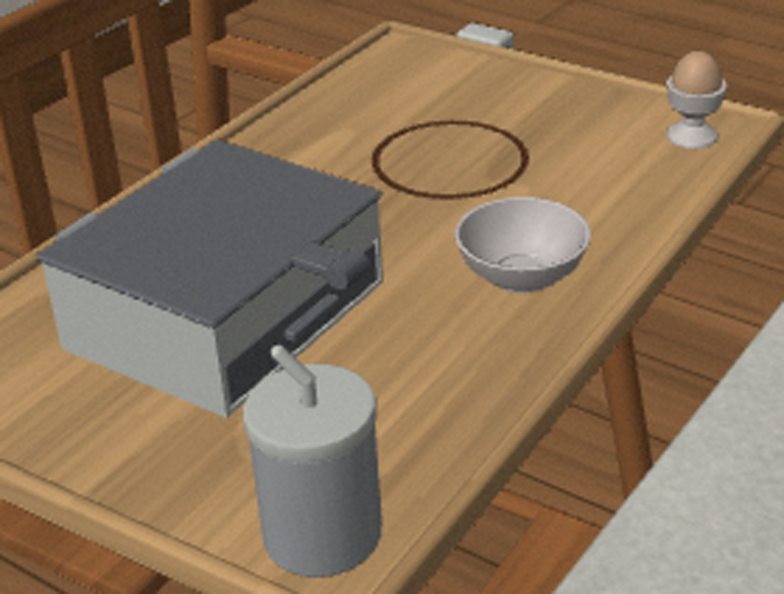

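Run:
```python
from h import *
s=grab_frame('scene');d=grab_frame('side')
S=np.array([[419.6,226.3],[346.7,255.9],[378.1,311.5],[455.2,281.1]])
D=np.array([[217.5,300.7],[275.7,251.1],[218.6,231.9],[153.6,275.6]])
for f in (s,d):
    C=plane(f,S if f is s else D,.080)[:,:2];print(C.round(4).tolist())
    mid=C.mean(0);y=(C[0]-C[1])+(C[3]-C[2]);ang=np.arctan2(-y[0],y[1]);
    x=(C[2]-C[1])+(C[3]-C[0]);a2=np.arctan2(x[1],x[0]);print('mid',mid,'yaw',ang,a2,np.linalg.norm(y)/2,np.linalg.norm(x)/2)
    a=(ang+a2)/2
    # plate 146 along x; grip 33 ahead of front edge
    print('grip pred',mid-np.array([np.cos(a),np.sin(a)])*(.073+.033))
print('tri corners',[tri(s,S[i],d,D[i]) for i in range(4)])
print('grip scene',plane(s,[[375.6,227]],.083),'side',plane(d,[[140+338/2.8,180+262/2.7]],.083),tri(s,[375.6,227],d,[140+338/2.8,180+262/2.7]))
print('straw',plane(s,[[406,203]],0),'egg',plane(s,[[194,290]],0))
```

```text
[[0.5523, 0.1957], [0.56, 0.0255], [0.6936, 0.0315], [0.6923, 0.1999]]
mid [0.62456789 0.11314016] yaw 0.02632512330797813 0.0373650379964061 0.16934405551729775 0.13688026075395512
grip pred [0.51862164 0.10976516]
[[0.5423, 0.2007], [0.5525, 0.0289], [0.693, 0.0319], [0.6854, 0.2068]]
mid [0.6183316  0.11709926] yaw 0.05115422505187085 0.03218456359906414 0.17356316289125562 0.1418461829542542
grip pred [0.51242361 0.11268359]
tri corners [(array([0.54855592, 0.19703683, 0.07465   ]), np.float64(0.0030752567484101955)), (array([0.55702033, 0.02557478, 0.07626708]), np.float64(0.002878213089893894)), (array([0.69342453, 0.03157939, 0.07968208]), np.float64(9.490633354019163e-05)), (array([0.69094214, 0.20240495, 0.07533548]), np.float64(0.0008829618662618327))]
grip scene [[0.52085812 0.10852081 0.083     ]] side [[0.52123511 0.11397432 0.083     ]] (array([0.52154   , 0.11049433, 0.08137581]), np.float64(0.0041309800505916865))
straw [[0.44199787 0.2338246  0.        ]] egg [[ 0.47415888 -0.28504258  0.        ]]
```

```bash
cat >> h.py <<'E'
def togo(target, yawz=None):
    """shift in tool units and turn(units) to make tool point down with tool z along dir angle yawz (world)"""
    o=get_obs();Rt=R.from_quat(o['eef_rot']).as_matrix();p=np.asarray(o['eef_pos'])
    d=Rt.T@(np.asarray(target)-p)
    print('t',o['time'],'pos',p.round(4),'F',np.round(o['wrist_force'],2),'w',round(o['grip_width'],4))
    print('axes x',Rt[:,0].round(3),'y',Rt[:,1].round(3),'z',Rt[:,2].round(3),'q',np.round(o['qpos'],2))
    print('shift units',(d/.3).round(3))
    if yawz is not None:
        z=np.array([np.cos(yawz),np.sin(yawz),0]);x=np.array([0,0,-1.]);G=np.c_[x,np.cross(z,x),z]
        rv=R.from_matrix(Rt.T@G).as_rotvec();print('turn units',(rv/(np.pi/2)).round(4),'shift in goal axes',(G.T@(np.asarray(target)-p)/.3).round(3))
E
python3 - <<'E'
from h import *
togo([.44,-.03,.23],np.pi/2+.035);togo([.44,-.03,.23],-np.pi/2+.035)
f=grab_frame('wrist');print(f['tool_from_camera'].round(3),f['K'].round(0))
E
```

```text
t 0.3 pos [ 0.2357 -0.4689  0.2309] F [ 1.01 -0.03  0.43] w 0.0856
axes x [-0.     0.001 -1.   ] y [0.893 0.449 0.   ] z [ 0.449 -0.893 -0.001] q [-1.23  0.05  0.1   1.62 -0.    1.44]
shift units [ 0.004  1.265 -1.001]
turn units [-1.7258e+00 -1.0000e-04 -8.0000e-04] shift in goal axes [ 0.003 -0.732  1.438]
t 0.3 pos [ 0.2357 -0.4689  0.2309] F [ 1.01 -0.03  0.43] w 0.0856
axes x [-0.     0.001 -1.   ] y [0.893 0.449 0.   ] z [ 0.449 -0.893 -0.001] q [-1.23  0.05  0.1   1.62 -0.    1.44]
shift units [ 0.004  1.265 -1.001]
turn units [ 0.2742 -0.0006  0.    ] shift in goal axes [ 0.003  0.732 -1.438]
[[ 0.001 -0.293  0.956 -0.142]
 [-0.    -0.956 -0.293  0.075]
 [ 1.    -0.    -0.001 -0.001]
 [ 0.     0.     0.     1.   ]] [[380.   0. 312.]
 [  0. 380. 240.]
 [  0.   0.   1.]]
```

Call:
drive_tool --commands '[[[0, 0, 0], [0.0914, 0, 0]], [[0, 0, 0], [0.0914, 0, 0]], [[0, 0, 0], [0.0914, 0, 0]], [[-0.005, 0.09, -0.125], [0, 0, 0]], [[-0.005, 0.09, -0.125], [0, 0, 0]], [[-0.005, 0.09, -0.125], [0, 0, 0]], [[-0.005, 0.09, -0.125], [0, 0, 0]], [[-0.005, 0.09, -0.125], [0, 0, 0]], [[-0.005, 0.09, -0.125], [0, 0, 0]], [[-0.005, 0.09, -0.125], [0, 0, 0]]]' --fingers 1

```text
time: 1.35
eef_pos: [0.4162, -0.1985, 0.2421]
eef_rot: [0.491, 0.508, -0.491, 0.509]
wrist_force: [-0.1, -0.3, -0.3]
grip_width: 0.0
```

Run:
```python
from h import *
togo([.56,-.02,.25],-np.pi/2+.035)
```

```text
t 1.35 pos [ 0.4162 -0.1985  0.2421] F [-0.09 -0.3  -0.26] w 0.0
axes x [ 0.001 -0.001 -1.   ] y [0.999 0.035 0.001] z [ 0.035 -0.999  0.001] q [-0.59 -0.12 -0.04  1.65 -0.    2.52]
shift units [-0.026  0.5   -0.578]
turn units [-0.0001  0.0004 -0.0005] shift in goal axes [-0.026  0.5   -0.578]
```

Call:
drive_tool --commands '[[[-0.005, 0.1, -0.1], [0, 0, 0]], [[-0.005, 0.1, -0.1], [0, 0, 0]], [[-0.005, 0.1, -0.1], [0, 0, 0]], [[-0.005, 0.1, -0.1], [0, 0, 0]], [[-0.005, 0.05, -0.1], [0, 0, 0]], [[0, 0, -0.05], [0, 0, 0]], [[0, 0, 0], [0, 0, 0]], [[0, 0, 0], [0, 0, 0]], [[0, 0, 0], [0, 0, 0]], [[0, 0, 0], [0, 0, 0]]]'

```text
time: 2.35
eef_pos: [0.5442, -0.0318, 0.2495]
eef_rot: [0.492, 0.508, -0.492, 0.508]
wrist_force: [-0.3, -0.3, -0.7]
grip_width: 0.0002
```

Run:
```python
from h import *
f=wrist();cv2.imwrite('pics/w1.png',f['color'][:,:,::-1]);np.savez('w1.npz',**f)
for n,p in dict(bowl=[.477,-.032,.04],ring=[.617,-.142,0],grip=[.517,.11,.078]).items():print(n,proj(f,p))
```

```text
bowl [[311.19849965 272.75614406]]
ring [[426.96027744 129.3391951 ]]
grip [[148.3294512  241.19530344]]
```

View pics/w1.png

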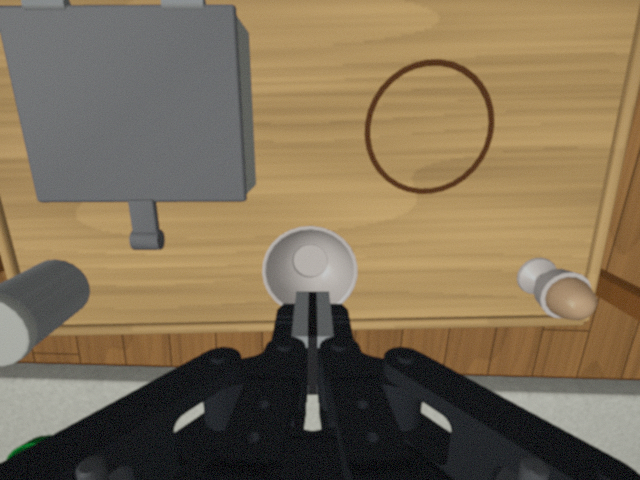

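The wrist view shows the lid at upper left with its grip barrel at (147,240), the ring at about (429,126), and the bowl at (310,270) just beyond the fingertips, all close to where I projected them.

```bash
cat >> h.py <<'E'
def ringfit(f,box,z=0,thr=110):
    hsv=cv2.cvtColor(f['color'],cv2.COLOR_RGB2HSV);x0,y0,x1,y1=box
    v,u=np.nonzero(hsv[y0:y1,x0:x1,2]<thr);P=plane(f,np.c_[u+x0,v+y0],z)
    for i in range(6):
        c,r=circ(P);e=abs(np.linalg.norm(P[:,:2]-c,axis=1)-r);P=P[e<max(.005,2*np.median(e))]
    return c,r,len(P)
def bowlfit(f,box,rows):
    hsv=cv2.cvtColor(f['color'],cv2.COLOR_RGB2HSV);x0,y0,x1,y1=box
    m=np.zeros(hsv.shape[:2],np.uint8);m[y0:y1,x0:x1]=(hsv[y0:y1,x0:x1,1]<60)&(hsv[y0:y1,x0:x1,2]>90)
    k=max(cv2.findContours(m,0,1)[0],key=cv2.contourArea)[:,0];k=k[(k[:,1]<rows)&(k[:,1]>y0)]
    P=plane(f,k,.04)
    for i in range(6):
        c,r=circ(P);e=abs(np.linalg.norm(P[:,:2]-c,axis=1)-r);P=P[e<max(.0015,2*np.median(e))]
    return c,r,len(P)
E
python3 - <<'E'
from h import *
f=dict(np.load('w1.npz'))
print(ringfit(f,(355,50,505,205)),bowlfit(f,(255,215,365,320),290))
C=plane(f,[[38,201],[246,201],[234,5],[2,9]],.080)[:,:2];print(C.round(4))
print(np.linalg.norm(C-np.roll(C,-1,0),axis=1))
print('grip ends',plane(f,[[131,240],[163,240]],.078),plane(f,[[147,240]],.083))
E
```

```text
(array([ 0.61697159, -0.14367543]), np.float64(0.060991740597396045), 1806) (array([ 0.47796509, -0.03020341]), np.float64(0.04701122039579865), 168)
[[0.5498 0.1976]
 [0.5554 0.0246]
 [0.6986 0.0306]
 [0.6907 0.1984]]
[0.17309623 0.1433149  0.16801713 0.14088913]
grip ends [[0.51759301 0.12486217 0.078     ]
 [0.5185008  0.09723193 0.078     ]] [[0.5196551  0.10881729 0.083     ]]
```

Call:
drive_tool --commands '[[[0, -0.11, -0.006], [0, 0, 0]], [[0, -0.11, -0.007], [0, 0, 0]], [[0.13, 0, 0], [0, 0, 0]], [[0.13, 0, 0], [0, 0, 0]], [[0.13, 0, 0], [0, 0, 0]], [[0.13, 0, 0], [0, 0, 0]], [[0.08, 0, 0], [0, 0, 0]], [[0, 0, 0], [0, 0, 0]], [[0, 0, 0], [0, 0, 0]], [[0, 0, 0], [0, 0, 0]]]'

```text
time: 3.4
eef_pos: [0.4802, -0.0295, 0.0716]
eef_rot: [0.492, 0.507, -0.491, 0.51]
wrist_force: [1.1, -0.0, 1.3]
grip_width: -0.0002
```

Run:
```python
from h import *
togo([.478,-.030,.014],-np.pi/2+.034)
f=wrist();cv2.imwrite('pics/w2.png',f['color'][:,:,::-1])
```

```text
t 3.4 pos [ 0.4802 -0.0295  0.0716] F [ 1.07 -0.04  1.27] w -0.0002
axes x [ 0.004 -0.001 -1.   ] y [0.999 0.035 0.004] z [ 0.035 -0.999  0.001] q [-0.2  -0.04 -0.31  1.3  -0.    2.91]
shift units [ 0.192 -0.008  0.001]
turn units [ 0.0003  0.0006 -0.0025] shift in goal axes [ 0.192 -0.007  0.001]
```

View pics/w2.png

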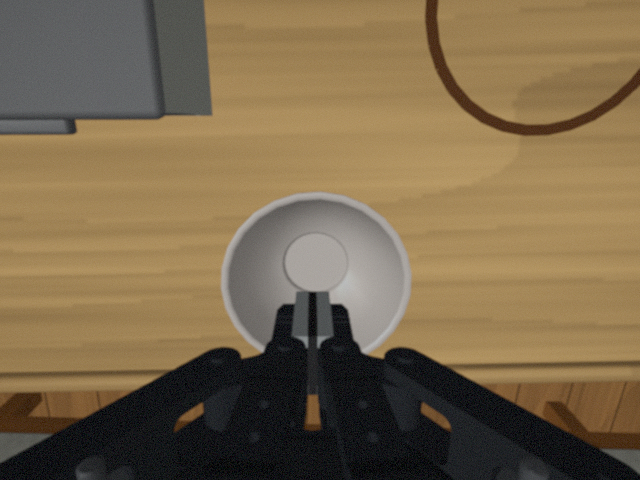

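Call:
drive_tool --commands '[[[0.06, -0.004, 0], [0, 0, 0]], [[0.06, -0.003, 0], [0, 0, 0]], [[0.06, 0, 0], [0, 0, 0]], [[0.01, 0, 0], [0, 0, 0]], [[0, 0, 0], [0, 0, 0]], [[0, 0, 0], [0, 0, 0]], [[0, 0, 0], [0, 0, 0]], [[0, 0, 0], [0, 0, 0]], [[0, 0, 0], [0, 0, 0]], [[0, 0, 0], [0, 0, 0]]]'

```text
time: 4.45
eef_pos: [0.4766, -0.029, 0.0126]
eef_rot: [0.491, 0.509, -0.491, 0.509]
wrist_force: [0.1, -0.1, -0.2]
grip_width: -0.0002
```

Run:
```python
from h import *
togo([.617,-.144,.014],-np.pi/2+.034)
```

```text
t 4.45 pos [ 0.4766 -0.029   0.0126] F [ 0.11 -0.08 -0.17] w -0.0002
axes x [ 0. -0. -1.] y [0.999 0.035 0.   ] z [ 0.035 -0.999  0.   ] q [-0.2  -0.01 -0.4   1.18  0.    2.91]
shift units [-0.004  0.454  0.4  ]
turn units [ 0.0007  0.0001 -0.0003] shift in goal axes [-0.005  0.455  0.399]
```

Call:
drive_tool --commands '[[[-0.004, 0.02, 0.018], [0, 0, 0]], [[0, 0.03, 0.0265], [0, 0, 0]], [[0, 0.03, 0.0265], [0, 0, 0]], [[0, 0.03, 0.0265], [0, 0, 0]], [[0, 0.03, 0.0265], [0, 0, 0]], [[0, 0.03, 0.0265], [0, 0, 0]], [[0, 0.03, 0.0265], [0, 0, 0]], [[0, 0.03, 0.0265], [0, 0, 0]], [[0, 0.03, 0.0265], [0, 0, 0]], [[0, 0.03, 0.0265], [0, 0, 0]]]'

```text
time: 5.45
eef_pos: [0.5668, -0.1035, 0.0135]
eef_rot: [0.491, 0.509, -0.491, 0.509]
wrist_force: [-2.2, 1.3, 0.9]
grip_width: -0.0001
```

Run:
```python
from h import *
togo([.617,-.144,.014],-np.pi/2+.034)
f=wrist();cv2.imwrite('pics/w3.png',f['color'][:,:,::-1]);np.savez('w3.npz',**f)
```

```text
t 5.45 pos [ 0.5668 -0.1035  0.0135] F [-2.16  1.27  0.88] w -0.0001
axes x [-0.  0. -1.] y [ 0.999  0.035 -0.   ] z [ 0.035 -0.999 -0.   ] q [-0.3   0.24 -0.12  1.21  0.    2.81]
shift units [-0.002  0.163  0.141]
turn units [ 0.0007 -0.      0.    ] shift in goal axes [-0.002  0.163  0.141]
```

View pics/w3.png

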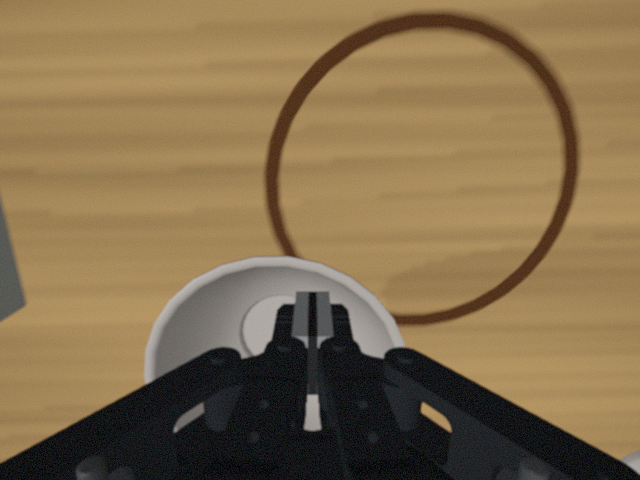

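The bowl is sliding upright with the fingers against its inner wall, and the ring is ahead at about (422,168). I measure both from this frame.

Run:
```python
from h import *
f=dict(np.load('w3.npz'));b=bowlfit(f,(130,250,400,380),375);r=ringfit(f,(260,8,585,250));print(b,r)
e=r[0]-b[0];print('to go world',e,'tool units y,z',(e@[.999,.035])/.3,(e@[.035,-.999])/.3)
```

```text
(array([ 0.55973965, -0.08916897]), np.float64(0.041032071986188724), 209) (array([ 0.61819044, -0.14490469]), np.float64(0.060790855621250986), 8323)
to go world [ 0.05845079 -0.05573572] tool units y,z 0.18813863768438385 0.19241920610424146
```

```bash
cat >> h.py <<'E'
from scipy.optimize import least_squares
def bowltop(f,box,r=.048):
    hsv=cv2.cvtColor(f['color'],cv2.COLOR_RGB2HSV);x0,y0,x1,y1=box
    m=(hsv[y0:y1,x0:x1,1]<60)&(hsv[y0:y1,x0:x1,2]>90)
    k=np.array([[x0+c,y0+np.argmax(m[:,c])-.5] for c in range(m.shape[1]) if m[:,c].any()])
    P=plane(f,k,.04)[:,:2]
    s=least_squares(lambda c:np.linalg.norm(P-c,axis=1)-r,P.mean(0)-[.03,0],loss='soft_l1',f_scale=.001)
    return s.x,np.median(abs(s.fun)),len(P)
E
python3 - <<'E'
from h import *
f=dict(np.load('w3.npz'));b=bowltop(f,(160,250,385,345));r=ringfit(f,(260,8,585,250));print(b,r)
e=r[0]-b[0];print('to go world',e,'tool units y,z',(e@[.999,.035])/.3,(e@[.035,-.999])/.3)
E
```

```text
(array([ 0.55231575, -0.09049125]), np.float64(0.00015805594963087116), 225) (array([ 0.61819044, -0.14490469]), np.float64(0.060790855621250986), 8323)
to go world [ 0.06587469 -0.05441345] tool units y,z 0.21301448189019107 0.1888821634929162
```

Call:
drive_tool --commands '[[[0, 0.03, 0.0265], [0, 0, 0]], [[0, 0.03, 0.0265], [0, 0, 0]], [[0, 0.03, 0.0265], [0, 0, 0]], [[0, 0.03, 0.0265], [0, 0, 0]], [[0, 0.03, 0.0265], [0, 0, 0]], [[0, 0.03, 0.0265], [0, 0, 0]], [[0, 0.02, 0.018], [0, 0, 0]], [[0, 0.01, 0.009], [0, 0, 0]], [[0, 0, 0], [0, 0, 0]], [[0, 0, 0], [0, 0, 0]]]'

```text
time: 6.5
eef_pos: [0.6311, -0.1565, 0.0135]
eef_rot: [0.491, 0.509, -0.491, 0.509]
wrist_force: [-0.0, 0.5, -0.9]
grip_width: 0.0
```

Run:
```python
from h import *
togo([.617,-.144,.014],-np.pi/2+.034)
f=wrist();cv2.imwrite('pics/w4.png',f['color'][:,:,::-1]);np.savez('w4.npz',**f)
b=bowltop(f,(160,250,385,345));print(b,np.array([.6175,-.1443])-b[0])
```

```text
t 6.5 pos [ 0.6311 -0.1565  0.0135] F [-0.01  0.52 -0.91] w 0.0
axes x [ 0. -0. -1.] y [0.999 0.035 0.   ] z [ 0.035 -0.999  0.   ] q [-0.35  0.43  0.11  1.25 -0.    2.76]
shift units [-0.002 -0.045 -0.043]
turn units [ 0.0007  0.0003 -0.0002] shift in goal axes [-0.002 -0.045 -0.043]
(array([ 0.61738862, -0.14346386]), np.float64(0.00014012579455995045), 225) [ 0.00011138 -0.00083614]
```

View pics/w4.png

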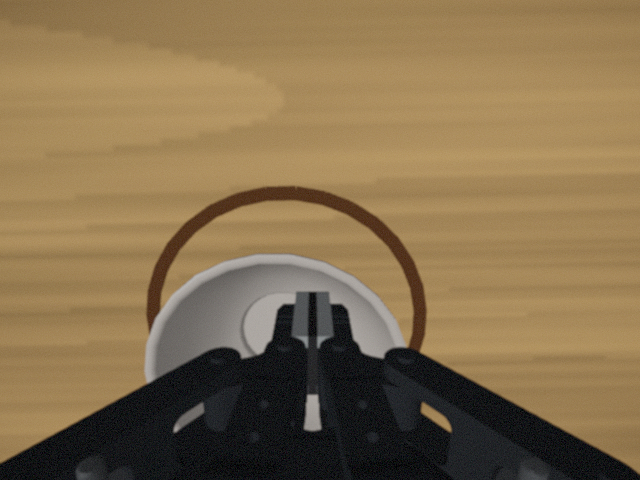

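The bowl is centred in the ring to about 1 mm by the fit. I back the fingers off the wall, lift clear and check from above.

Call:
drive_tool --commands '[[[0, -0.015, -0.014], [0, 0, 0]], [[0, -0.015, -0.014], [0, 0, 0]], [[-0.04, 0, 0], [0, 0, 0]], [[-0.08, 0, 0], [0, 0, 0]], [[-0.12, 0, 0], [0, 0, 0]], [[-0.14, 0, 0], [0, 0, 0]], [[-0.14, 0, 0], [0, 0, 0]], [[-0.1, -0.08, 0], [0, 0, 0]], [[-0.06, -0.1, 0], [0, 0, 0]], [[0, 0, 0], [0, 0, 0]]]'

```text
time: 7.55
eef_pos: [0.5672, -0.1508, 0.224]
eef_rot: [0.492, 0.506, -0.49, 0.511]
wrist_force: [0.3, 0.3, 0.5]
grip_width: -0.0001
```

Run:
```python
from h import *
togo([.517,.111,.20],np.pi/2+.034)
f=wrist();cv2.imwrite('pics/w5.png',f['color'][:,:,::-1]);np.savez('w5.npz',**f)
```

```text
t 7.55 pos [ 0.5672 -0.1508  0.224 ] F [0.25 0.27 0.5 ] w -0.0001
axes x [ 0.007 -0.004 -1.   ] y [0.999 0.034 0.007] z [ 0.034 -0.999  0.004] q [-0.37  0.2   0.25  1.61 -0.    2.73]
shift units [ 0.076 -0.138 -0.878]
turn units [-1.9998  0.0072  0.0037] shift in goal axes [0.08  0.137 0.878]
```

View pics/w5.png

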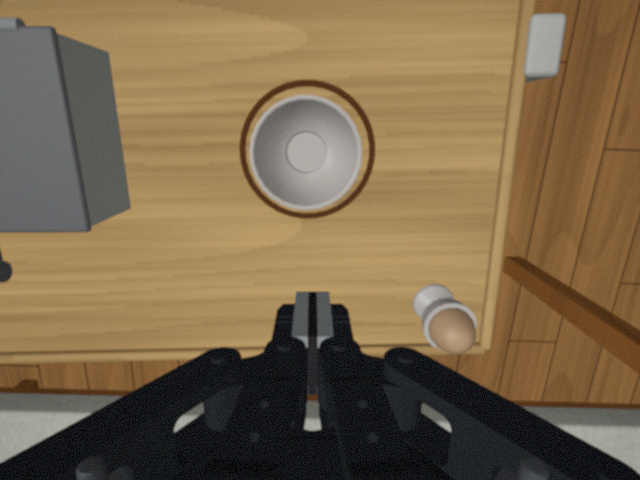

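Call:
drive_tool --commands '[[[0, 0, 0], [-0.095, 0, 0]], [[0, 0, 0], [-0.095, 0, 0]], [[0, 0, 0], [-0.095, 0, 0]], [[0, 0, 0], [-0.095, 0, 0]], [[0, 0, 0], [-0.095, 0, 0]], [[0, 0, 0], [-0.095, 0, 0]], [[0, 0, 0], [-0.095, 0, 0]], [[0, 0, 0], [-0.095, 0, 0]], [[0, 0, 0], [-0.095, 0, 0]], [[0, 0, 0], [-0.095, 0, 0]]]' --fingers -0.2

```text
time: 8.6
eef_pos: [0.5679, -0.1498, 0.216]
eef_rot: [0.013, 0.708, -0.013, 0.706]
wrist_force: [-0.4, -0.5, -0.6]
grip_width: 0.051
```

Call:
drive_tool --commands '[[[0, 0, 0], [-0.095, 0, 0]], [[0, 0, 0], [-0.095, 0, 0]], [[0, 0, 0], [-0.095, 0, 0]], [[0, 0, 0], [-0.095, 0, 0]], [[0, 0, 0], [-0.095, 0, 0]], [[0, 0, 0], [-0.095, 0, 0]], [[0, 0, 0], [-0.095, 0, 0]], [[0, 0, 0], [-0.095, 0, 0]], [[0, 0, 0], [-0.095, 0, 0]], [[0, 0, 0], [-0.095, 0, 0]]]'

```text
time: 9.6
eef_pos: [0.5679, -0.1498, 0.216]
eef_rot: [-0.47, 0.528, 0.471, 0.528]
wrist_force: [0.6, -0.8, 0.1]
grip_width: 0.0512
```

Run:
```python
from h import *
f=dict(np.load('w5.npz'));print(ringfit(f,(235,75,380,220)),bowlfit(f,(240,85,370,215),300))
togo([.50,.06,.20],np.pi/2+.034)
```

```text
(array([ 0.61739808, -0.1438375 ]), np.float64(0.060913401852411696), 2005) (array([ 0.61813386, -0.14286118]), np.float64(0.046962583640026735), 322)
t 9.6 pos [ 0.5679 -0.1498  0.216 ] F [ 0.6  -0.75  0.1 ] w 0.0512
axes x [-0.002  0.001 -1.   ] y [-0.993  0.115  0.002] z [0.115 0.993 0.001] q [-0.37  0.21  0.25  1.61  0.   -0.26]
shift units [0.054 0.305 0.669]
turn units [-0.0952  0.0005 -0.001 ] shift in goal axes [0.053 0.202 0.707]
```

Call:
drive_tool --commands '[[[0, 0, 0], [-0.0952, 0, 0]], [[0.02, 0.02, 0.125], [0, 0, 0]], [[0.02, 0.02, 0.125], [0, 0, 0]], [[0.02, 0.02, 0.125], [0, 0, 0]], [[0.02, 0.02, 0.125], [0, 0, 0]], [[0.02, 0.02, 0.125], [0, 0, 0]], [[0.02, 0.02, 0.125], [0, 0, 0]], [[0.02, 0.02, 0.125], [0, 0, 0]], [[0, 0, 0], [0, 0, 0]], [[0, 0, 0], [0, 0, 0]]]'

```text
time: 10.6
eef_pos: [0.5181, 0.1119, 0.1744]
eef_rot: [-0.507, 0.493, 0.508, 0.492]
wrist_force: [-0.0, -0.7, -0.1]
grip_width: 0.0514
```

Run:
```python
from h import *
togo([.517,.111,.16],np.pi/2+.034)
f=wrist();cv2.imwrite('pics/w6.png',f['color'][:,:,::-1]);np.savez('w6.npz',**f);print(proj(f,[.517,.111,.078]))
```

```text
t 10.6 pos [0.5181 0.1119 0.1744] F [-0.03 -0.72 -0.09] w 0.0514
axes x [-0.002 -0.001 -1.   ] y [-1.    -0.03   0.002] z [-0.03   1.    -0.001] q [ 0.09  0.06 -0.    1.51 -0.    0.06]
shift units [ 0.048  0.004 -0.003]
turn units [-0.0026 -0.0004 -0.001 ] shift in goal axes [ 0.048  0.004 -0.003]
[[309.44246139 241.16865893]]
```

View pics/w6.png

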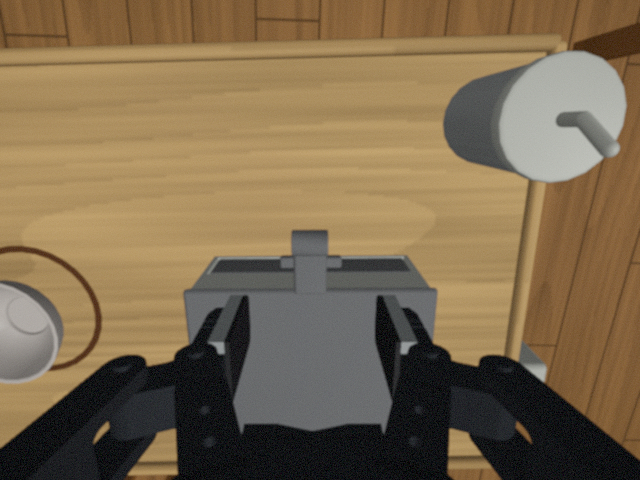

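The barrel is at (310,241) and my grip estimate projects to (309,241), so the position is confirmed. The lid's front edge is level at row 290, so the yaw matches. The bowl is in the ring at left, and the straw cup is clear at upper right. Next I descend and pinch.

Call:
drive_tool --commands '[[[0.08, 0.004, -0.003], [0, 0, 0]], [[0.09, 0, 0], [0, 0, 0]], [[0.09, 0, 0], [0, 0, 0]], [[0.07, 0, 0], [0, 0, 0]], [[0.05, 0, 0], [0, 0, 0]], [[0.01, 0, 0], [0, 0, 0]], [[0, 0, 0], [0, 0, 0]], [[0, 0, 0], [0, 0, 0]], [[0, 0, 0], [0, 0, 0]], [[0, 0, 0], [0, 0, 0]]]'

```text
time: 11.65
eef_pos: [0.5183, 0.1103, 0.0598]
eef_rot: [0.507, -0.492, -0.506, -0.494]
wrist_force: [-0.6, 0.1, -0.2]
grip_width: 0.0512
```

Call:
drive_tool --commands '[[[0, 0, 0], [0, 0, 0]], [[0, 0, 0], [0, 0, 0]], [[0, 0, 0], [0, 0, 0]], [[0, 0, 0], [0, 0, 0]], [[0, 0, 0], [0, 0, 0]], [[0, 0, 0], [0, 0, 0]], [[0, 0, 0], [0, 0, 0]], [[0, 0, 0], [0, 0, 0]], [[0, 0, 0], [0, 0, 0]], [[0, 0, 0], [0, 0, 0]]]' --fingers 1

```text
time: 12.65
eef_pos: [0.5175, 0.1103, 0.0586]
eef_rot: [0.507, -0.493, -0.507, -0.493]
wrist_force: [1.0, 1.7, 0.3]
grip_width: 0.0228
```

Run:
```python
from h import *
togo([.517+.0915,.111,.0585+.1504],np.pi/2+.034)
f=wrist();cv2.imwrite('pics/w7.png',f['color'][:,:,::-1])
```

```text
t 12.65 pos [0.5175 0.1103 0.0586] F [1.05 1.72 0.34] w 0.0228
axes x [ 0.  0. -1.] y [-1.    -0.028 -0.   ] z [-0.028  1.     0.   ] q [ 0.08  0.09 -0.2   1.28  0.    0.06]
shift units [-0.501 -0.303 -0.006]
turn units [-0.004   0.0002  0.0003] shift in goal axes [-0.501 -0.303 -0.008]
```

View pics/w7.png

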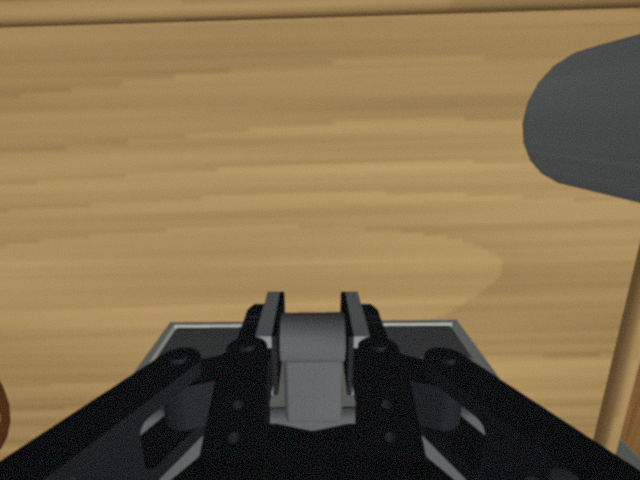

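Call:
drive_tool --commands '[[[-0.0306, -0.0023, 0], [0, 0, 0]], [[-0.0306, -0.0023, 0], [0, 0, 0]], [[-0.0302, -0.0055, 0], [0, 0, 0]], [[-0.0302, -0.0055, 0], [0, 0, 0]], [[-0.0295, -0.0086, 0], [0, 0, 0]], [[-0.0295, -0.0086, 0], [0, 0, 0]], [[-0.0284, -0.0117, 0], [0, 0, 0]], [[-0.0284, -0.0117, 0], [0, 0, 0]], [[-0.027, -0.0146, 0], [0, 0, 0]], [[-0.027, -0.0146, 0], [0, 0, 0]]]'

```text
time: 13.7
eef_pos: [0.5425, 0.1111, 0.1461]
eef_rot: [-0.506, 0.493, 0.507, 0.493]
wrist_force: [1.8, 3.4, -6.7]
grip_width: 0.0227
```

Run:
```python
from h import *
togo([.517+.0915,.111,.0585+.1504],np.pi/2+.034)
f=grab_frame('side');cv2.imwrite('pics/s8.png',f['color'][:,:,::-1])
```

```text
t 13.7 pos [0.5425 0.1111 0.1461] F [ 1.81  3.43 -6.68] w 0.0227
axes x [-0.002  0.001 -1.   ] y [-1.    -0.028  0.002] z [-0.028  1.     0.001] q [0.08 0.12 0.01 1.46 0.   0.05]
shift units [-0.21  -0.219 -0.006]
turn units [-0.004   0.0004 -0.0012] shift in goal axes [-0.209 -0.22  -0.008]
```

View pics/s8.png

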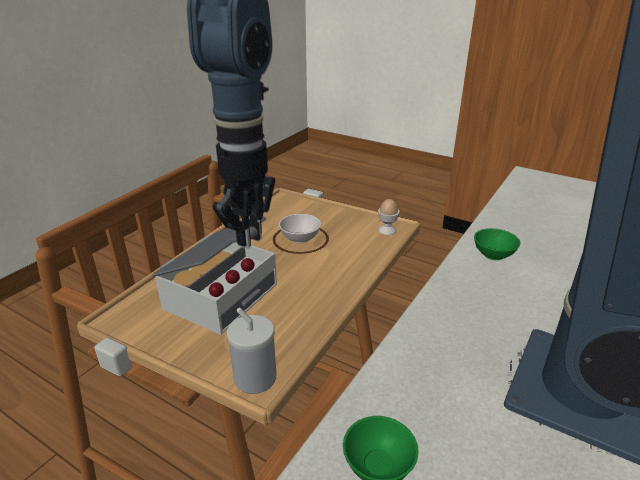

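The side view shows the lid at about 30° with the gripper at (245,215) holding its grip, the drawer shut, and the bowl in the ring at (300,230). I continue the arc.

Call:
drive_tool --commands '[[[-0.0254, -0.0173, 0], [0, 0, 0]], [[-0.0254, -0.0173, 0], [0, 0, 0]], [[-0.0234, -0.0199, 0], [0, 0, 0]], [[-0.0234, -0.0199, 0], [0, 0, 0]], [[-0.0212, -0.0222, 0], [0, 0, 0]], [[-0.0212, -0.0222, 0], [0, 0, 0]], [[-0.0188, -0.0243, 0], [0, 0, 0]], [[-0.0188, -0.0243, 0], [0, 0, 0]], [[-0.0161, -0.0261, 0], [0, 0, 0]], [[-0.0161, -0.0261, 0], [0, 0, 0]]]'

```text
time: 14.75
eef_pos: [0.6079, 0.1135, 0.209]
eef_rot: [-0.506, 0.493, 0.508, 0.492]
wrist_force: [-2.2, 6.5, -3.3]
grip_width: 0.0227
```

Call:
drive_tool --commands '[[[0, 0, 0], [0, 0, 0]], [[0, 0, 0], [0, 0, 0]], [[0, 0, 0], [0, 0, 0]], [[0, 0, 0], [0, 0, 0]], [[0, 0, 0], [0, 0, 0]], [[0, 0, 0], [0, 0, 0]], [[0, 0, 0], [0, 0, 0]], [[0, 0, 0], [0, 0, 0]], [[0, 0, 0], [0, 0, 0]], [[0, 0, 0], [0, 0, 0]]]'

```text
time: 15.75
eef_pos: [0.6083, 0.1135, 0.2091]
eef_rot: [-0.506, 0.493, 0.508, 0.493]
wrist_force: [-2.3, 4.6, -3.7]
grip_width: 0.0227
```

Run:
```python
from h import *
togo([.517+.0915,.111,.0585+.1504],np.pi/2+.034)
for n in('side','scene'):
    f=grab_frame(n);cv2.imwrite(f'pics/{n}9.png',f['color'][:,:,::-1])
f=wrist();cv2.imwrite('pics/w9.png',f['color'][:,:,::-1])
```

```text
t 15.75 pos [0.6083 0.1135 0.2091] F [-2.3   4.61 -3.72] w 0.0227
axes x [-0.001  0.002 -1.   ] y [-1.    -0.028  0.001] z [-0.028  1.     0.002] q [0.08 0.3  0.34 1.61 0.   0.05]
shift units [ 0.001 -0.    -0.008]
turn units [-0.0036  0.001  -0.0009] shift in goal axes [ 0.001 -0.    -0.008]
```

View pics/side9.png

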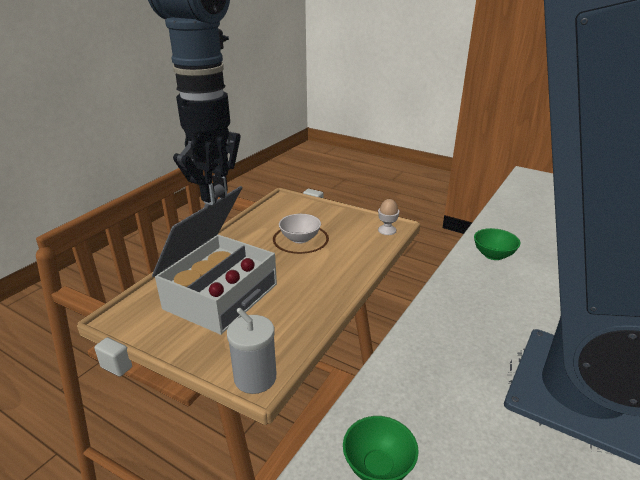

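View pics/scene9.png

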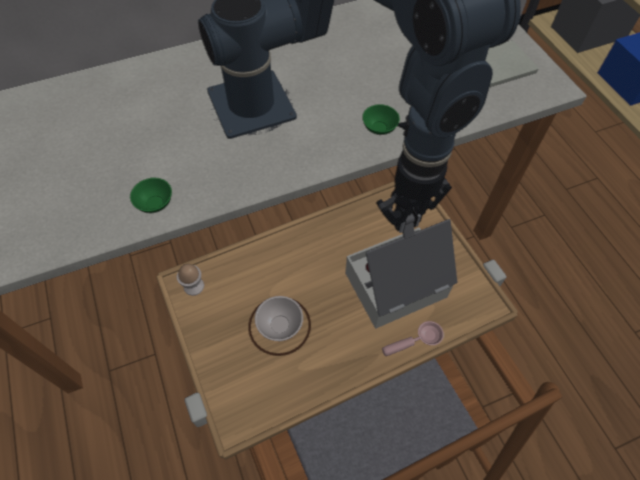

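View pics/w9.png

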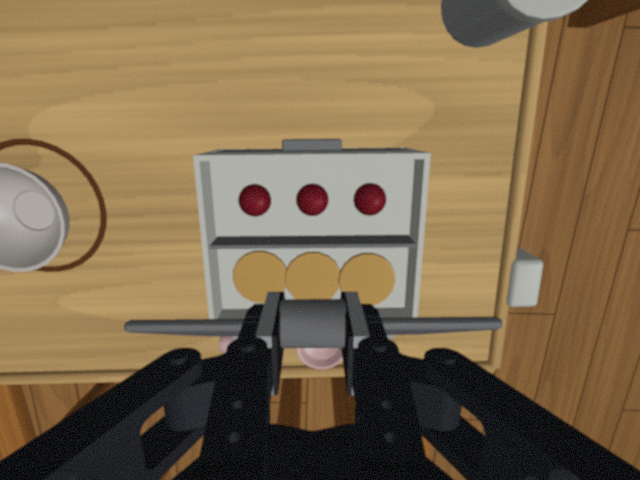

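Run:
```python
from h import *
s=grab_frame('scene');d=grab_frame('side')
for n,f,b in(('s',s,(340,200,480,330)),('d',d,(140,170,260,290))):
    c=f['color'][b[1]:b[3],b[0]:b[2]];cv2.imwrite(f'pics/c9{n}.png',cv2.resize(c,None,fx=4,fy=4,interpolation=cv2.INTER_CUBIC)[:,:,::-1])
f=wrist();r=ringfit
print('bowl scene proj at ring ctr',proj(s,[.6172,-.1437,.04]),proj(d,[.6172,-.1437,.04]))
```

```text
bowl scene proj at ring ctr [[278.88252171 317.47175857]] [[299.60078754 223.01686829]]
```

View pics/c9s.png

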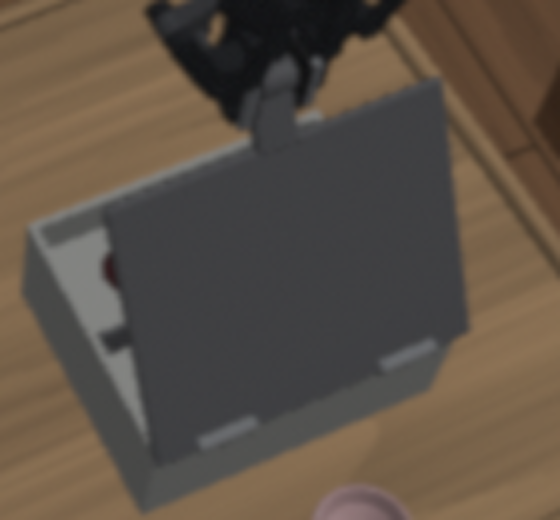

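View pics/c9d.png

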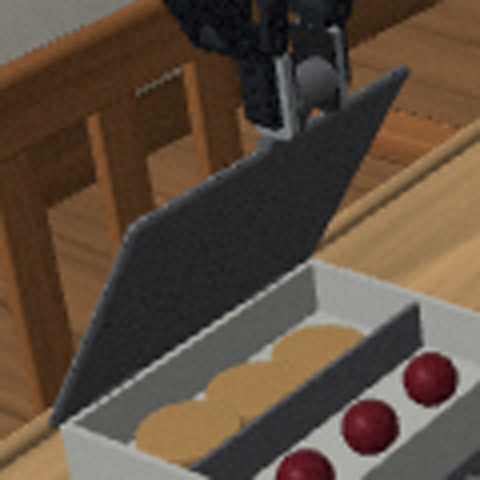

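Run:
```python
from h import *
s=grab_frame('scene');d=grab_frame('side')
a=tri(s,[366.5,252],d,[241.3,187.5]);b=tri(s,[449.5,219.5],d,[173,227]);c=tri(s,[456.8,282.5],d,[153.8,275])
print(a,b,c);v=b[0]-c[0];print(np.degrees(np.arctan2(v[2],-v[0])))
H=.693
for p in(a,b):print(np.degrees(np.arctan2(p[0][2]-.077,H-p[0][0])))
```

```text
(array([0.62317564, 0.02963917, 0.19423866]), np.float64(0.0002378573341096455)) (array([0.61840041, 0.20075779, 0.19500693]), np.float64(0.00026059168643360946)) (array([0.69365773, 0.20218049, 0.07531297]), np.float64(0.00301896885155777))
57.840462707896
59.223048823181884
57.70045114623638
```

The triangulated lid angle is 58–59° against 60° from the arc, and the bowl, drawer and other items look right. I'm handing it in.

Run:
```python
from h import *
o=get_obs();print(o['time'],o['grip_width'],o['wrist_force'],abs(o['qvel']).max());print(job_done())
```

```text
16.15 0.02240215733854847 [-0.90974177  5.38006874 -3.82339697] 0.0013416662509345401
the job is handed in; nothing more can be done
None
```

The bowl is in the ring and the lid is held open at about 60°. I handed the job in at 16.2 s with the fingers still gripping the lid and the arm still.

- **Bowl:** I slid it into the ring with the closed fingers against its inner wall. The check from above put it about 1.2 mm from the ring's centre, and it looked upright in the last pictures.
- **Lid:** I pinched the grip by its flat ends and raised it along its arc. The tool's travel from the pinch gives 60°. Lid corners picked out in the scene and side pictures gave 57.7–59.2°, about 1–2° lower but inside the 6° tolerance.
- **Everything else:** The drawer looked shut, and the egg cup, straw cup and spoon appeared undisturbed. I judged these by eye from the pictures and did not measure them.

No check failed. The first ring positions from the scene and side cameras differed by about 5 mm in y, so I used the wrist camera's fit instead. `job_done()` gives no verdict, so I can't confirm the official result.

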